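# Show the hidden filter of the desk air cleaner to the webcam

## Task

A remote colleague wants to see the fine filter of the desk air cleaner: lift the cleaner's blue top flap by its bar until it stands upright or leans back beyond upright and leave it open, then draw the filter with the orange tab straight up out of its slot, leaving the green-tabbed one in place. Show it to the webcam that stands on the open middle of the table (not the one at the very back): hold it still and upright about 13 cm straight in front of the lens, the middle of its pleated face level with the lens, one broad face square to the webcam. Finish while still holding it there, without knocking the webcam, mouse or torch about.

Things in the scene. Friction and masses are not known exactly. Their poses are not given: they have to be found in the camera images.
- cleaner: desk air cleaner, fixed grey open-topped housing 150 (x) x 112 (y) x 100 (z) mm, walls 5 mm; origin at the centre of its underside, x axis from the louvred front (facing the robot) to the hinge at the rear, z up. Inner floor 8 mm up. Two upright slots at x = -32 and +18 mm (y = 0) hold the filters, which in which varies; guide rails at the side walls reach 55 mm up, with 1.5 mm play
- flap (a joint): angle of the blue top flap (150 x 112 x 6 mm, 0.1 kg), rad: 0 shut, grows as its front rises, 1.57 upright, stop at 2.0; the stiff hinge holds it wherever it is left; starts shut or slightly ajar
- flap_bar (a point): middle of the flap's steel bar handle: round, 10 mm in diameter, 70 mm free between its arms, along the cleaner's y; when shut 40 mm in front of the front wall and 104 mm above the table, nothing below it; 190 mm from the hinge axis. Can be pinched from above and turns in the fingers as the flap swings. Axes turn with the flap, equal to the cleaner's at angle 0
- flap_hinge (a point): middle of the flap's hinge axis, on the rear upper edge of the cleaner, 100 mm above the table; the axis runs along the cleaner's y. The bar lies at (-190, 0, +4) mm from here in the cleaner's frame when shut
- fine_filter_tab (a point): middle of the orange grip tab of the fine filter (white pleats, about 80 g). Tab 12 (x) x 30 (y) x 26 (z) mm on the middle of the plate's upper edge; this point is 13 mm under its top, in the slot 81 mm above the table, 19 mm below the rim. Free in x from the tab's middle: 44 mm to the other tab, at least 38 mm to a wall, so enter with fingers part open. x axis normal to the broad faces, z up
- fine_filter_face (a point): middle of the fine filter's pleated plate, 8 (x) x 98 (y) x 60 (z) mm; this point is at mid-thickness, 30 mm above its underside, 43 mm below the tab's middle; x axis normal to the broad faces, z up
- fine_filter: the same fine filter, origin at the centre of its underside, x axis normal to the broad faces, z up
- coarse_filter: the other filter, of the same shape and size, with grey pleats and a green tab, which stays in its slot; origin at the centre of its underside, x axis normal to the broad faces, z up
- webcam: small black ball-head webcam on the open table to the right of the cleaner (a like one at the far back by the power strip plays no part), loose, 72 mm round foot, 100 mm high, head 62 mm wide; origin at the centre of its underside; it looks along its own -x, roughly towards the robot
- webcam_lens (a point): front of the webcam's lens, 84 mm above the table; the webcam looks along -x of this point's frame, z up
- mouse: black mouse, 102 x 59 x 38 mm, a bystander; origin at the centre of its underside
- torch: dark torch, 131 mm long, 30 mm high, lying down, a bystander; its long axis is its y; origin on its underside near the middle

How it is judged (in metres and radians):
On the way, in this order (a step that is already met when the one before it is completed fails the run):
1. the flap is lifted upright or beyond (value of joint flap above 1.4 rad), for 0.2 s.
2. the fine filter is drawn up clear of the housing, held by the fingers (z of fine_filter in the frame of cleaner above 0.1 m and contact force between the fingers and fine_filter above 1 N), for 0.2 s.
At the end, for the whole second after the job is handed in: fine filter held by the fingers (over 1 N), still, clear of webcam and cleaner; face middle 70 to 190 mm in front of the lens, within 35 mm sideways and in height; upright within 0.26 rad, square to the webcam within 0.3 rad; flap over 1.4 rad; coarse filter in its slot (contact force between the fingers and fine_filter above 1 N and x of fine_filter_face in the frame of webcam_lens between -0.19 and -0.07 m and y of fine_filter_face in the frame of webcam_lens between -0.035 and 0.035 m and z of fine_filter_face in the frame of webcam_lens between -0.035 and 0.035 m and angle between fine_filter_face's own z axis and vertical below 0.26 rad and angle between the x axis of fine_filter_face and the x axis of webcam_lens, either way round below 0.3 rad and linear speed of fine_filter below 0.04 m/s and contact force between fine_filter and webcam below 0.3 N and contact force between fine_filter and cleaner below 0.3 N and value of joint flap above 1.4 rad and z of coarse_filter in the frame of cleaner below 0.023 m); the arm keeps its last pose, push and grip.
It fails at once if the coarse filter is lifted out of place by more than 15 mm (not (z of coarse_filter in the frame of cleaner below 0.023 m)).
It fails at once if the webcam is shoved or knocked by more than 15 mm (distance of webcam from where it was at the start of the episode above 0.015 m).
It fails at once if the mouse is shoved by more than 30 mm (distance of mouse from where it was at the start of the episode above 0.03 m).
It fails at once if the torch is shoved by more than 30 mm (distance of torch from where it was at the start of the episode above 0.03 m).
It also fails if it takes over 54 s, if anything falls off the work surface, if the arm or the gripper's body presses on something with over 40 N, if the wrist force passes 120 N, or if a joint passes its speed limit or range.

## Robot

A 6-joint arm with a two-finger parallel gripper is mounted at the origin on a cart in front of the work surface, level with it; the furniture and walls round the work are solid. World frame = base frame: x ahead of the robot, y to its left, z up, the work surface at z = 0. Lengths are in mm, angles in rad, forces in N, time in s.
With the tool pointing down it reaches from about 375 to 975 mm from the base axis. Payload 3.8 kg.
Tool frame: the origin (TCP) lies between the finger pads; the fingertips stand 14 mm ahead of it and the grasp point (between the pads) lies 5 mm behind it; z points along the fingers, y is the line along which they close (so a half turn about z gives the same grasp; the last joint's range is limited). The gripper opens to 85 mm and grips with 20 to 120 N. Pads are 22 mm wide; open, the fingers measure 114 mm over their backs; the gripper's body (76 mm by 85 mm) begins 54 mm behind the grasp point. The pads swing forward as they close: fully open they stand 13 mm farther back than shut.
Start: joints at [-1.267, 0.264, 1.604, -0, 1.274, -0.037], TCP at [225.607, -636.176, 245.28] pointing down, gripper open.
Joint ranges: [-2.63, 2.63], [-0.94, 2.18], [0.31, 2.57], [-1.31, 4.45], [0, 2.66], [-2.55, 2.55]. Speed limits (rad/s): [2.57, 2.57, 3.14, 3.14, 3.14, 3.14].

## Interface

Orientations are given as a 3x3 rotation matrix whose columns are the frame's x, y, z axes.
In Python, from workcell import r, eyes gives the robot as it stands.
- The arm moves only by the shell command python3 -m creep 'ROWS' [FORCE]. ROWS is JSON, a list of rows, each an object with "rot": the turn, a rotation vector about the tool's x, y, z in rad, a list of three; "translation": the shift along the tool's x, y, z in mm, a list of three; "hand": the closure, from 0 (fully open) to 1 (shut). A call has 1 to 8 rows; each row is the pose to reach, as a shift and turn from the pose commanded when the call began, along the tool's axes at that moment; what a row does not reach only later rows make up. A row lasts 1/8 s, in which the tool goes at most 62.5 mm and 10.7 degrees, less where a joint would pass 70% of its speed; a pose out of reach is approached as far as the arm can. A call with a gripper value outside its range is refused whole. The fingers move at their own pace and stop on an object; FORCE is the grip in N (left out, the last holds). Time passes only in rows, so rows that repeat a pose let the fingers close. It gives the time, the measured TCP pose, the force, the opening and the grip force at its end, in the units of the state.
- r.sense(): the state, without advancing time (a new reading comes with each control period).
- eyes.snapshot(name): name is "scene" or "side" or "wrist"; returns (picture, depth): 400x640x3 uint8, blue, green, red; 400x640 float32, mm along the optical axis (not along the pixel's ray), 0 where there is no reading.
- eyes.calibration(name): a dict with "fx", "fy", "cx", "cy" (pixels), "k1" (the pictures are not rectified: a ray, as slopes to the right and down, at radius r is drawn at 1 + k1 r^2 times it, then the intrinsics apply), "R" (3x3) and "t" (3): a world point X has camera coordinates R X + t. Camera axes: x right, y down, z forward; pixel columns grow to the right and rows downward; lengths in mm; the calibration is good to about 2 mm. A picture is of the moment at which its call begins: read the wrist's pose just before it. calibration takes no time and is no camera call; for the wrist camera it gives the pose at the moment of the call.
- r.hand_in(): hands the job in; it is judged then, once.
The state is a dict: "time": time; "q": joint angles; "qvel": joint speeds; "tau": joint torques, N m; "tool_pos": TCP position; "tcp_rot": TCP orientation; "force": force on the tool from outside, world axes, zero at the start; "moment": the same for the moment, N m; "width": opening from 0.0 (shut) to 1.0 (fully open); "gripper_force": force on a finger pad.
Only numpy, scipy, OpenCV 4.12 (cv2) and the standard library are available. Lean on these libraries where they do the work, as an engineer would, in place of code of your own. Each camera call takes 0.05 s, during which the arm holds its last target. There are 200 camera calls.

## Working session

There is one attempt and no reset: what is moved stays moved. The work goes in short steps, Python scripts to look and compute and a shell command to move; the robot and the scene stay as the last step left them, time stands still between calls to the robot, and variables do not carry over. Pictures are saved under pics/ and viewed, at most 10 in all, crops included, and the job is handed in when it is done.

```bash
ls; mkdir -p pics; python3 - <<'E'
from workcell import r, eyes
import cv2, numpy as np
s=r.sense(); print(s['time'],s['tool_pos'],s['tcp_rot'],s['width'])
for n in ('scene','side'):
    p,d=eyes.snapshot(n); cv2.imwrite(f'pics/{n}0.png',p); np.save(f'pics/{n}0.npy',d); c=eyes.calibration(n); print(n,{k:np.round(v,3).tolist() for k,v in c.items()})
E
```

```text
pics
0.0 [ 225.38848373 -635.51495155  243.9596426 ] [[ 9.42486935e-01  3.34242312e-01 -6.74741285e-04]
 [ 3.34242984e-01 -9.42484543e-01  2.12472493e-03]
 [ 7.42397411e-05 -2.22805303e-03 -9.99997515e-01]] 0.998242467500117
scene {'fx': 487.364, 'fy': 487.364, 'cx': 313.83, 'cy': 199.914, 'k1': -0.103, 'R': [[-0.718, -0.696, -0.017], [-0.479, 0.511, -0.714], [0.506, -0.504, -0.7]], 't': [359.363, 381.463, 1089.73]}
side {'fx': 360.815, 'fy': 360.815, 'cx': 316.202, 'cy': 193.225, 'k1': 0.021, 'R': [[0.999, -0.044, -0.001], [-0.02, -0.422, -0.906], [0.039, 0.906, -0.422]], 't': [-603.506, 49.599, 1183.087]}
```

View pics/scene0.png

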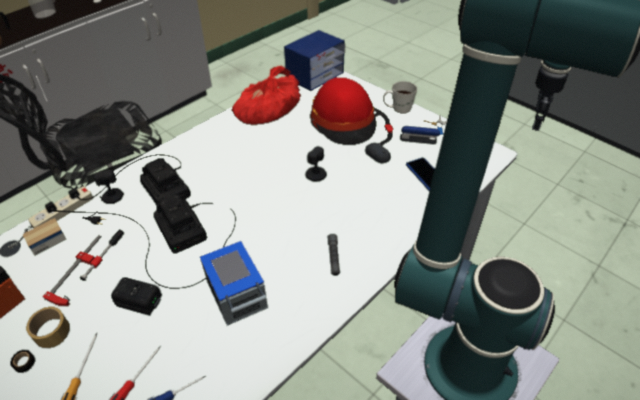

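View pics/side0.png

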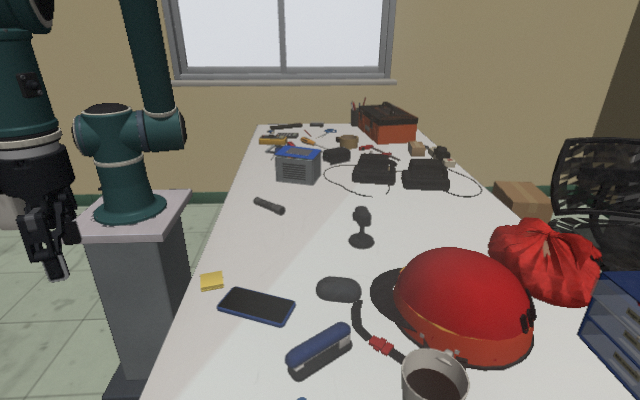

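The scene picture shows the cleaner (blue flap) at about (235,275), the webcam at (316,163), the torch at (334,254) and the mouse at (378,152). The side picture shows the same: cleaner (298,165), webcam (361,227), torch (269,206), mouse (338,290).

```bash
cat > h.py <<'E'
import numpy as np, cv2
from workcell import r, eyes
def und(c,uv):
    K=np.array([[c['fx'],0,c['cx']],[0,c['fy'],c['cy']],[0,0,1]]); 
    return cv2.undistortPoints(np.asarray(uv,float).reshape(-1,1,2),K,np.array([c['k1'],0,0,0,0.]))[:,0]
def plane(c,uv,z):
    R=np.array(c['R']);t=np.array(c['t']); s=und(c,uv); d=np.c_[s,np.ones(len(s))]@R; o=-R.T@t
    return o+d*((z-o[2])/d[:,2])[:,None]
def pts(c,uv,depth):
    R=np.array(c['R']);t=np.array(c['t']); s=und(c,uv); return (np.c_[s,np.ones(len(s))]*np.asarray(depth)[:,None]-t)@R
def mpts(c,m,d):
    v,u=np.nonzero(m&(d>0)); return pts(c,np.c_[u,v],d[v,u]),np.c_[u,v]
E
python3 - <<'E'
from h import *
np.set_printoptions(precision=1,suppress=True)
for n in ('scene','side'):
    p=cv2.imread(f'pics/{n}0.png');d=np.load(f'pics/{n}0.npy');c=eyes.calibration(n);h=cv2.cvtColor(p,cv2.COLOR_BGR2HSV)
    def roi(x0,y0,x1,y1): m=np.zeros(d.shape,bool);m[y0:y1,x0:x1]=1;return m
    bl=(h[...,0]>100)&(h[...,0]<125)&(h[...,1]>150)
    R={'scene':[(195,230,275,330),(295,140,335,190),(322,228,346,280),(362,140,395,165)],'side':[(268,140,330,190),(343,200,380,252),(248,192,290,218),(310,272,366,306)]}[n]
    P,_=mpts(c,bl&roi(*R[0]),d); print(n,'blue n',len(P),'zpct',np.percentile(P[:,2],[2,25,50,75,98]))
    T=P[P[:,2]>95]; print(' flap rect',cv2.minAreaRect(T[:,:2].astype(np.float32)),'corners\n',cv2.boxPoints(cv2.minAreaRect(T[:,:2].astype(np.float32))))
    f=T[:,2]; A=np.c_[T[:,:2],np.ones(len(T))]; print(' plane z=ax+by+c',np.round(np.linalg.lstsq(A,f,rcond=None)[0],3))
    for nm,q in zip(('webcam','torch','mouse'),R[1:]):
        P,_=mpts(c,roi(*q)&(h[...,2]<110),d); P=P[P[:,2]>4]
        print(nm,len(P),'z',np.percentile(P[:,2],[5,95]),'rect',cv2.minAreaRect(P[:,:2].astype(np.float32)))
        if nm=='webcam':
            for a,b in((4,14),(15,45),(65,105)):
                Q=P[(P[:,2]>a)&(P[:,2]<b)]; print('  ',a,len(Q),Q.mean(0),Q.min(0),Q.max(0),cv2.minAreaRect(Q[:,:2].astype(np.float32)))
E
python3 - <<'E'
import cv2,numpy as np
a=cv2.imread('pics/scene0.png');b=cv2.imread('pics/side0.png')
t=[cv2.resize(x,(400,300),interpolation=cv2.INTER_CUBIC) for x in (a[225:330,170:310],a[135:195,276:356],b[135:195,258:338],b[195:255,321:401])]
cv2.imwrite('pics/crops.png',np.vstack([np.hstack(t[:2]),np.hstack(t[2:])]))
E
```

```text
scene blue n 1283 zpct [105.2 108.7 110.5 112.2 115.3]
 flap rect ((543.912841796875, 242.09230041503906), (109.39656829833984, 152.0418701171875), 71.4325180053711) corners
 [[454.4 214.4]
 [598.6 166. ]
 [633.4 269.7]
 [489.3 318.2]]
 plane z=ax+by+c [ -0.    0.  129.9]
webcam 469 z [  8.3 102.2] rect ((732.9390869140625, -295.2959899902344), (62.32659149169922, 207.298828125), 14.49638843536377)
   4 124 [ 707.1 -220.8   10.6] [ 684.6 -262.3    4.3] [ 747.2 -195.    14. ] ((712.445556640625, -228.07559204101562), (64.23295593261719, 57.80565643310547), 43.10785675048828)
   15 107 [ 718.  -235.9   22.6] [ 692.1 -389.6   15. ] [ 787.  -201.4   44.9] ((735.4329833984375, -299.4898681640625), (56.22396469116211, 198.73439025878906), 15.560014724731445)
   65 217 [ 708.2 -222.3   91.6] [ 692.  -256.5   67.6] [ 729.6 -199.5  104.9] ((710.6885375976562, -227.88951110839844), (37.5306282043457, 57.036949157714844), 1.253340721130371)
torch 323 z [16.2 30. ] rect ((445.9141845703125, -18.702754974365234), (23.338855743408203, 130.17787170410156), 46.4637565612793)
mouse 362 z [11.1 36.8] 
[... 613 characters left out ...]
, -235.99826049804688), (68.21151733398438, 66.52600860595703), 48.096641540527344)
   15 82 [ 716.2 -240.7   25.9] [ 702.5 -250.7   15.1] [ 730.6 -228.5   44.6] ((715.7365112304688, -240.037109375), (18.2840576171875, 28.40106201171875), 73.93696594238281)
   65 284 [ 713.2 -249.4   88.9] [ 692.4 -267.3   66.7] [ 734.5 -209.6  100.7] ((711.858154296875, -239.64613342285156), (39.17992401123047, 58.459903717041016), 9.732877731323242)
torch 238 z [ 7.6 27.3] rect ((445.8116455078125, -28.21874237060547), (28.02083396911621, 127.77534484863281), 48.680110931396484)
mouse 970 z [ 7.9 35.7] rect ((632.762451171875, -452.41815185546875), (54.24699401855469, 100.1114730834961), 79.24427032470703)
```

View pics/crops.png

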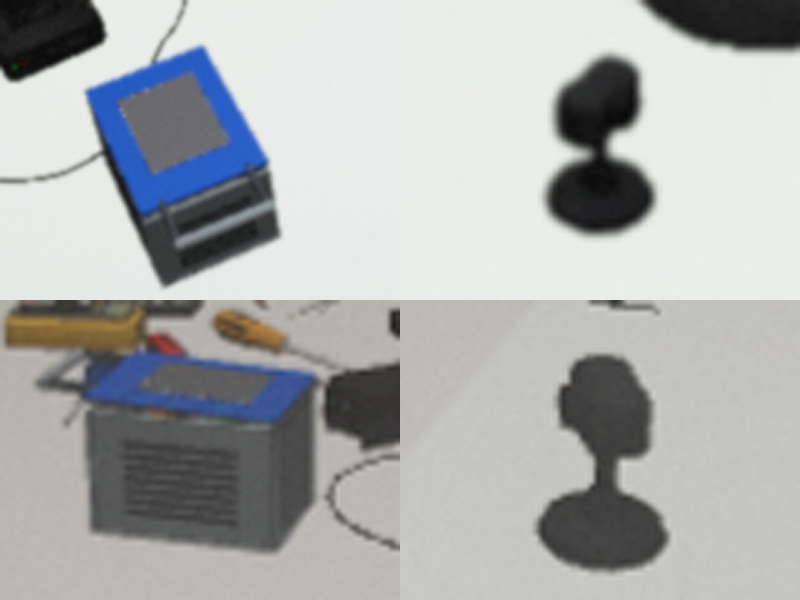

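The crops show the flap slightly ajar, with its bar arms to the front (scene (222,302)). The webcam's lens bulges towards the robot. Next I check the wrist camera's mount and plan a look at the webcam on the way over.

```bash
cat >> h.py <<'E'
from scipy.spatial.transform import Rotation as Ro
np.set_printoptions(precision=3,suppress=True)
def go(pos,yaw=None,R=None):
    """shift (tool axes, mm) and rotvec from present pose to target; yaw = world heading of tool x, tool down"""
    s=r.sense(); A=np.array(s['tcp_rot']);
    if R is None: R=np.array([[np.cos(yaw),np.sin(yaw),0],[np.sin(yaw),-np.cos(yaw),0],[0,0,-1.]])
    return A.T@(np.array(pos)-s['tool_pos']), Ro.from_matrix(A.T@R).as_rotvec()
def proj(c,X):
    X=np.atleast_2d(X)@np.array(c['R']).T+c['t']; s=X[:,:2]/X[:,2:]; k=1+c['k1']*(s**2).sum(1,keepdims=True)
    return s*k*[c['fx'],c['fy']]+[c['cx'],c['cy']]
E
python3 - <<'E'
from h import *
s=r.sense();c=eyes.calibration('wrist');A=np.array(s['tcp_rot'])
Rc=np.array(c['R'])@A; tc=np.array(c['R'])@s['tool_pos']+c['t']
print(Rc,tc,'cam in tool',-Rc.T@tc,c['fx'],c['k1'])
for pos,yaw in (((560,-230,330),1.55),((600,-230,330),1.55),((640,-230,330),.0)):
    R=np.array([[np.cos(yaw),np.sin(yaw),0],[np.sin(yaw),-np.cos(yaw),0],[0,0,-1.]])
    R2=Rc@R.T; c2=dict(c,R=R2,t=tc-R2@np.array(pos)); print(pos,proj(c2,[[715,-236,90],[718,-236,0]]),go(pos,yaw))
E
```

```text
[[ 0.001  1.     0.   ]
 [-0.953  0.001 -0.304]
 [-0.304  0.     0.953]] [  0.29   34.63  146.646] cam in tool [  77.505   -0.314 -129.218] 279.8472576526098 0.01373566647064085
(560, -230, 330) [[436.074 170.506]
 [416.333 158.814]] (array([ 450.919, -270.608,  -85.331]), array([-0.002, -0.001, -1.209]))
(600, -230, 330) [[406.101 171.124]
 [391.968 159.329]] (array([ 488.62 , -257.24 ,  -85.355]), array([-0.002, -0.001, -1.209]))
(640, -230, 330) [[325.231 109.797]
 [324.259 107.367]] (array([ 526.32 , -243.872,  -85.38 ]), array([-0.002,  0.   ,  0.341]))
```

```bash
python3 -m creep '[{"translation":[536,-272,-16],"rot":[0,0,-1.209],"hand":0},{"translation":[536,-272,-16],"rot":[0,0,-1.209],"hand":0},{"translation":[536,-272,-16],"rot":[0,0,-1.209],"hand":0},{"translation":[536,-272,-16],"rot":[0,0,-1.209],"hand":0},{"translation":[536,-272,-16],"rot":[0,0,-1.209],"hand":0},{"translation":[536,-272,-16],"rot":[0,0,-1.209],"hand":0},{"translation":[536,-272,-16],"rot":[0,0,-1.209],"hand":0},{"translation":[536,-272,-16],"rot":[0,0,-1.209],"hand":0}]' 40
python3 -c "
from h import *
print(go((640,-200,260),1.55))"
```

```text
time: 1.1
tool_pos: [571.0, -272.2, 258.2]
tcp_rot: [[0.02, 1.0, -0.001], [1.0, -0.02, 0.0], [0.0, -0.001, -1.0]]
force: [-0.1, -0.3, -0.3]
width: 1.001
gripper_force: 0.0
(array([73.627, 67.524, -1.848]), array([-0.001, -0.   ,  0.001]))
```

```bash
python3 -m creep '[{"translation":[73,67,-2],"rot":[0,0,0],"hand":0},{"translation":[73,67,-2],"rot":[0,0,0],"hand":0},{"translation":[73,67,-2],"rot":[0,0,0],"hand":0}]'
python3 - <<'E'
from h import *
import pickle
s=r.sense();c=eyes.calibration('wrist');p,d=eyes.snapshot('wrist');cv2.imwrite('pics/w1.png',p);pickle.dump((c,d),open('pics/w1.pkl','wb'))
print(s['tool_pos'],proj(c,[718,-236,90]))
P,uv=mpts(c,(p.max(2)<110),d)
k=(P[:,2]>4)&(abs(P[:,0]-715)<70)&(abs(P[:,1]+236)<70)
for a,b in((2,14),(60,110),(70,100),(88,110)):
    Q=P[k&(P[:,2]>a)&(P[:,2]<b)];
    if len(Q)>5: print(a,b,len(Q),Q.mean(0),Q.min(0),Q.max(0),cv2.minAreaRect(Q[:,:2].astype(np.float32)))
E
```

```text
time: 1.48
tool_pos: [639.9, -199.8, 259.7]
tcp_rot: [[0.017, 1.0, -0.001], [1.0, -0.017, 0.001], [0.001, -0.001, -1.0]]
force: [-0.5, 0.3, -0.0]
width: 1.0
gripper_force: 0.0
[ 639.947 -199.807  259.671] [[389.602 211.875]]
2 14 752 [ 706.325 -218.621   10.745] [ 681.436 -262.965    4.008] [ 749.595 -196.817   13.984] ((710.3182983398438, -223.61572265625), (70.13105010986328, 50.32781982421875), 39.519840240478516)
60 110 1856 [ 712.014 -226.681   96.557] [ 690.488 -260.79    67.409] [ 734.399 -200.002  103.27 ] ((711.874755859375, -231.14056396484375), (40.84267044067383, 60.2158203125), 6.846785068511963)
70 100 963 [ 707.646 -222.776   92.888] [ 690.488 -260.79    70.17 ] [ 734.399 -200.002   99.999] ((711.874755859375, -231.14056396484375), (40.84267044067383, 60.2158203125), 6.846785068511963)
88 110 1629 [ 713.085 -228.563   98.995] [ 690.921 -260.79    88.02 ] [ 734.399 -200.641  103.27 ] ((711.95166015625, -231.39161682128906), (40.77090835571289, 59.78041458129883), 7.98731803894043)
```

View pics/w1.png

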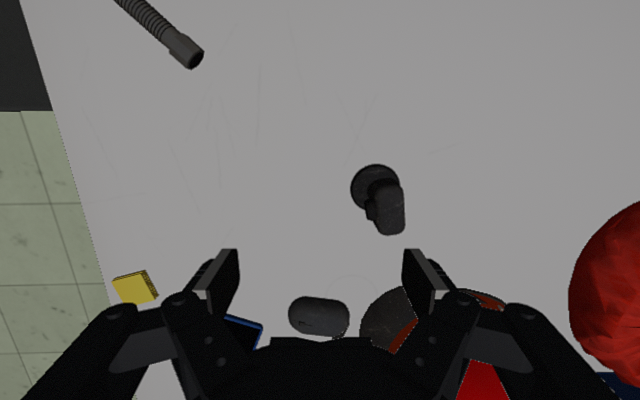

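The wrist picture shows the webcam's foot at (373,187). Its head runs from (385,185) to (392,235), with the lens bulging left at (368,212). That puts the webcam's yaw at about 0.12 rad and its lens near (692,-236). Next I move above the bar.

```bash
python3 -c "
from h import *
print(go((435,276,230),1.256))"
```

```text
(array([ 473.42 , -212.579,   30.057]), array([-0.002,  0.   ,  0.296]))
```

```bash
python3 -m creep '[{"translation":[473,-213,30],"rot":[0,0,0.296],"hand":0},{"translation":[473,-213,30],"rot":[0,0,0.296],"hand":0},{"translation":[473,-213,30],"rot":[0,0,0.296],"hand":0},{"translation":[473,-213,30],"rot":[0,0,0.296],"hand":0},{"translation":[473,-213,30],"rot":[0,0,0.296],"hand":0},{"translation":[473,-213,30],"rot":[0,0,0.296],"hand":0},{"translation":[473,-213,30],"rot":[0,0,0.296],"hand":0},{"translation":[473,-213,30],"rot":[0,0,0.296],"hand":0}]'
python3 -m creep '[{"translation":[0,0,0],"rot":[0,0,0],"hand":0},{"translation":[0,0,0],"rot":[0,0,0],"hand":0}]' >/dev/null
python3 - <<'E'
from h import *
import pickle
s=r.sense();c=eyes.calibration('wrist');p,d=eyes.snapshot('wrist');cv2.imwrite('pics/w2.png',p);pickle.dump((c,d),open('pics/w2.pkl','wb'))
print(s['time'],s['tool_pos'],go((435,276,230),1.256))
h=cv2.cvtColor(p,cv2.COLOR_BGR2HSV); bl=(h[...,0]>100)&(h[...,0]<125)&(h[...,1]>150)
P,uv=mpts(c,bl,d); k=P[:,2]>95; T=P[k]; print(len(T)); rc=cv2.minAreaRect(T[:,:2].astype(np.float32)); print(rc,cv2.boxPoints(rc))
x=np.array([np.cos(-.315),np.sin(-.315)]); a=(T[:,:2]-[544,240])@x; print('z slope along cleaner x',np.polyfit(a,T[:,2],1))
E
```

```text
time: 2.52
tool_pos: [442.4, 256.9, 231.6]
tcp_rot: [[0.314, 0.95, 0.001], [0.95, -0.314, -0.0], [-0.0, 0.001, -1.0]]
force: [1.7, -0.1, -1.2]
width: 0.999
gripper_force: 0.0
2.775 [443.271 255.718 231.536] (array([ 16.911, -14.737,   1.636]), array([ 0.   ,  0.001, -0.004]))
11678
((498.84344482421875, 255.6540069580078), (110.68413543701172, 250.2484588623047), 71.71524047851562) [[362.674 242.363]
 [600.287 163.85 ]
 [635.013 268.945]
 [397.4   347.458]]
z slope along cleaner x [ -0.089 111.787]
```

View pics/w2.png

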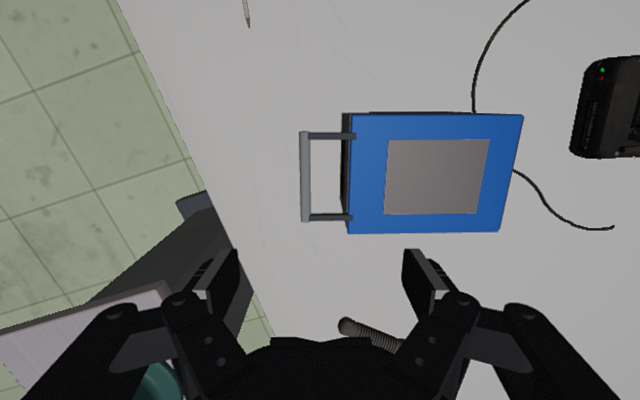

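The wrist picture shows the bar from (305,133) to (306,221), and the flap, slightly ajar, from (348,115) to (522,232).

```bash
python3 - <<'E'
from h import *
import pickle
c,d=pickle.load(open('pics/w2.pkl','rb'))
for uv in [(305,140),(305,177),(306,215)]:
    print(d[uv[1],uv[0]-1:uv[0]+3],pts(c,[uv],[d[uv[1],uv[0]]])[0])
B=plane(c,[(305,133),(306,221)],121);print('bar ends',B,B.mean(0),(B[0]-B[1]))
F=plane(c,[(348,115),(349,233)],119); H=plane(c,[(522,116),(499,232)],106); print('front',F,'rear',H)
p=B.mean(0); 
dv=B[0]-B[1]; th=np.arctan2(dv[1],dv[0]); print('bar heading',th)
print(go((p[0],p[1],160),th))
E
```

```text
[239.622 240.26  240.526 240.398] [446.624 308.672 116.973]
[250.734 250.496 249.379 250.981] [435.928 277.816 116.66 ]
[260.699 262.397 261.246 262.852] [424.767 242.801 115.908]
bar ends [[448.853 314.477 121.   ]
 [423.713 238.991 121.   ]] [436.283 276.734 121.   ] [25.14  75.486  0.   ]
front [[487.308 317.02  119.   ]
 [457.992 214.006 119.   ]] rear [[631.438 268.106 106.   ]
 [598.763 162.855 106.   ]]
bar heading 1.2493050274082533
(array([ 18.061, -13.779,  71.635]), array([0.   , 0.001, 0.003]))
```

```bash
python3 -m creep '[{"translation":[18,-14,20],"rot":[0,0,0],"hand":0.65},{"translation":[18,-14,40],"rot":[0,0,0],"hand":0.65},{"translation":[18,-14,60],"rot":[0,0,0],"hand":0.65},{"translation":[18,-14,60],"rot":[0,0,0],"hand":0.65},{"translation":[18,-14,60],"rot":[0,0,0],"hand":0.65}]' 40
python3 - <<'E'
from h import *
print(go((436,277,107),1.249))
E
```

```text
time: 3.45
tool_pos: [436.6, 277.4, 172.5]
tcp_rot: [[0.314, 0.949, 0.001], [0.949, -0.314, 0.0], [0.001, 0.001, -1.0]]
force: [0.7, 0.8, 0.2]
width: 0.351
gripper_force: 0.0
(array([-0.657, -0.526, 65.491]), array([ 0.001, -0.001,  0.003]))
```

```bash
python3 -m creep '[{"translation":[0,0,25],"rot":[0,0,0],"hand":0.65},{"translation":[0,0,50],"rot":[0,0,0],"hand":0.65},{"translation":[0,0,65],"rot":[0,0,0],"hand":0.65},{"translation":[0,0,65],"rot":[0,0,0],"hand":0.8},{"translation":[0,0,65],"rot":[0,0,0],"hand":1},{"translation":[0,0,65],"rot":[0,0,0],"hand":1},{"translation":[0,0,65],"rot":[0,0,0],"hand":1},{"translation":[0,0,65],"rot":[0,0,0],"hand":1}]' 40
python3 - <<'E'
from h import *
H=np.array([615,215,100.]);cx=np.array([np.cos(-.322),np.sin(-.322),0]);z=np.array([0,0,1.])
s=r.sense();A=np.array(s['tcp_rot'])
g=s['tool_pos']-5*A[:,2]; v=g-H; x,zz=v@cx,v[2]; rad=np.hypot(x,zz); t0=np.arctan2(zz,-x); print('grasp',g,'rad',rad,'th',t0,'lat',v@np.cross(z,cx))
for t in np.linspace(t0,1.75,17)[1:]:
    q=(-rad*np.cos(t)-x)*cx+(rad*np.sin(t)-zz)*z; print(round(t,2),A.T@q)
E
```

```text
time: 4.45
tool_pos: [435.9, 278.5, 107.3]
tcp_rot: [[0.312, 0.95, 0.001], [0.95, -0.312, 0.0], [0.001, 0.001, -1.0]]
force: [0.3, -2.4, 1.0]
width: 0.1
gripper_force: 39.1
grasp [435.93  278.464 112.268] rad 190.34600967622836 th 0.06449382102983504 lat 3.5326759806209544
0.17 [ -0.001   2.36  -19.903]
0.28 [ -0.013   6.799 -39.448]
0.38 [ -0.036  13.269 -58.417]
0.49 [ -0.069  21.698 -76.601]
0.59 [ -0.112  31.992 -93.798]
0.7 [  -0.165   44.037 -109.818]
0.8 [  -0.228   57.7   -124.482]
0.91 [  -0.298   72.829 -137.628]
1.01 [  -0.376   89.256 -149.11 ]
1.12 [  -0.461  106.8   -158.801]
1.22 [  -0.552  125.265 -166.594]
1.33 [  -0.647  144.447 -172.402]
1.43 [  -0.747  164.134 -176.161]
1.54 [  -0.849  184.107 -177.828]
1.64 [  -0.952  204.144 -177.387]
1.75 [  -1.056  224.024 -174.841]
```

The bar is gripped (opening about 10 mm). I swing it along the arc.

```bash
python3 -m creep '[{"translation":[0,2,-20],"rot":[0,0,0],"hand":1},{"translation":[0,7,-39],"rot":[0,0,0],"hand":1},{"translation":[0,13,-58],"rot":[0,0,0],"hand":1},{"translation":[0,22,-77],"rot":[0,0,0],"hand":1},{"translation":[0,32,-94],"rot":[0,0,0],"hand":1},{"translation":[0,44,-110],"rot":[0,0,0],"hand":1},{"translation":[0,58,-124],"rot":[0,0,0],"hand":1},{"translation":[0,73,-138],"rot":[0,0,0],"hand":1}]' 40
python3 - <<'E'
from h import *
s=r.sense(); print(s['tool_pos']-np.array([435.9,278.5,107.3]),s['width'])
E
```

```text
time: 5.45
tool_pos: [502.8, 256.4, 247.1]
tcp_rot: [[0.311, 0.95, -0.005], [0.95, -0.311, 0.002], [-0.0, -0.006, -1.0]]
force: [-10.6, 1.0, 7.9]
width: 0.101
gripper_force: 39.0
[ 66.867 -22.079 139.76 ] 0.10140991541688794
```

```bash
python3 -m creep '[{"translation":[0,16,-11],"rot":[0,0,0],"hand":1},{"translation":[0,34,-21],"rot":[0,0,0],"hand":1},{"translation":[0,52,-29],"rot":[0,0,0],"hand":1},{"translation":[0,71,-34],"rot":[0,0,0],"hand":1},{"translation":[0,91,-38],"rot":[0,0,0],"hand":1},{"translation":[0,111,-40],"rot":[0,0,0],"hand":1},{"translation":[0,131,-39],"rot":[0,0,0],"hand":1},{"translation":[0,151,-37],"rot":[0,0,0],"hand":1}]' 40
python3 -m creep '[{"translation":[0,0,0],"rot":[0,0,0],"hand":1},{"translation":[0,0,0],"rot":[0,0,0],"hand":1},{"translation":[0,0,0],"rot":[0,0,0],"hand":0.6},{"translation":[0,0,0],"rot":[0,0,0],"hand":0.6},{"translation":[0,0,0],"rot":[0,0,0],"hand":0.6},{"translation":[0,0,-30],"rot":[0,0,0],"hand":0.6},{"translation":[0,0,-60],"rot":[0,0,0],"hand":0.6},{"translation":[0,0,-90],"rot":[0,0,0],"hand":0.6}]'
```

```text
time: 6.45
tool_pos: [649.9, 207.9, 282.5]
tcp_rot: [[0.312, 0.95, 0.001], [0.95, -0.312, 0.0], [0.0, 0.001, -1.0]]
force: [-2.9, 0.1, -5.7]
width: 0.104
gripper_force: 41.1
time: 7.45
tool_pos: [648.0, 208.8, 372.2]
tcp_rot: [[0.311, 0.95, -0.001], [0.95, -0.311, -0.0], [-0.0, -0.001, -1.0]]
force: [0.4, 1.2, 0.2]
width: 0.399
gripper_force: 0.0
```

```bash
python3 -m creep '[{"translation":[-4,-55,0],"rot":[0,0,0],"hand":0.6},{"translation":[-4,-112,10],"rot":[0,0,0],"hand":0.6},{"translation":[-4,-112,60],"rot":[0,0,0],"hand":0.6},{"translation":[-4,-112,112],"rot":[0,0,0],"hand":0.6},{"translation":[-4,-112,112],"rot":[0,0,0],"hand":0.6},{"translation":[-4,-112,112],"rot":[0,0,0],"hand":0.6}]'
python3 - <<'E'
from h import *
import pickle
s=r.sense();c=eyes.calibration('wrist');p,d=eyes.snapshot('wrist');cv2.imwrite('pics/w3.png',p);pickle.dump((c,d),open('pics/w3.pkl','wb'))
print(s['tool_pos'])
h=cv2.cvtColor(p,cv2.COLOR_BGR2HSV)
for nm,a,b in (('orange',5,22),('green',40,85)):
    m=((h[...,0]>a)&(h[...,0]<b)&(h[...,1]>120)&(h[...,2]>60)).astype(np.uint8)
    n,l,st,ce=cv2.connectedComponentsWithStats(m)
    for i in range(1,n):
        if st[i,4]>80:
            P,_=mpts(c,l==i,d); print(nm,st[i],ce[i],P.mean(0),np.percentile(P[:,2],[5,50,95])); T=P[P[:,2]>88]
            if len(T)>10: rc=cv2.minAreaRect(T[:,:2].astype(np.float32)); print(' top',T.mean(0),rc)
P,_=mpts(c,(h[...,0]>100)&(h[...,0]<125)&(h[...,1]>150),d);
cx=np.array([np.cos(-.322),np.sin(-.322)]);a=(P[:,:2]-[615,215])@cx;k=(abs(a)<120)&(P[:,2]>110);print('flap',k.sum());
if k.sum()>20: print('flap dx/dz',np.polyfit(P[k,2],a[k],1))
E
```

```text
time: 8.2
tool_pos: [541.6, 240.0, 261.5]
tcp_rot: [[0.312, 0.95, 0.002], [0.95, -0.312, 0.001], [0.001, 0.001, -1.0]]
force: [-0.6, 0.0, -0.1]
width: 0.399
gripper_force: 0.0
[541.569 240.023 261.475]
orange [287 164  14  32 416] [293.505 179.428] [513.346 250.635  85.315] [12.937 94.019 95.445]
 top [514.483 251.32   94.01 ] ((514.0059204101562, 250.89462280273438), (29.768234252929688, 12.372422218322754), 70.57970428466797)
green [332 168  13  28 346] [338.104 181.231] [560.375 233.926  88.586] [14.057 94.245 95.501]
 top [561.084 235.591  94.082] ((561.1271362304688, 235.23837280273438), (29.33774185180664, 12.366728782653809), 73.58906555175781)
flap 16847
flap dx/dz [  0.162 -15.364]
```

View pics/w3.png

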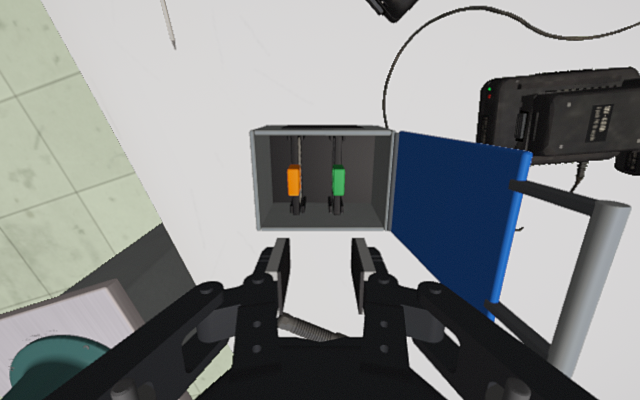

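The wrist picture shows the orange tab at (293,180) in the front slot and the green tab at (338,181). The flap stands open at about 1.73 rad.

```bash
python3 -c "
from h import *
print(go((514.2,251,78),1.249))"
```

```text
(array([  0.947, -30.641, 184.52 ]), array([ 0.003, -0.003,  0.005]))
```

```bash
python3 -m creep '[{"translation":[1,-30,30],"rot":[0,0,0.005],"hand":0.6},{"translation":[1,-30.5,70],"rot":[0,0,0.005],"hand":0.6},{"translation":[1,-30.5,110],"rot":[0,0,0.005],"hand":0.6},{"translation":[1,-30.5,115],"rot":[0,0,0.005],"hand":0.6},{"translation":[1,-30.5,115],"rot":[0,0,0.005],"hand":0.6}]'
python3 -c "
from h import *
print(go((514.2,251,78),1.249))"
```

```text
time: 8.88
tool_pos: [513.8, 250.7, 147.1]
tcp_rot: [[0.317, 0.949, 0.003], [0.949, -0.317, 0.001], [0.002, 0.002, -1.0]]
force: [-0.5, -0.3, 0.3]
width: 0.403
gripper_force: 0.0
(array([ 0.241,  0.102, 69.078]), array([ 0.002, -0.002, -0.   ]))
```

```bash
python3 -m creep '[{"translation":[0,0,25],"rot":[0,0,0],"hand":0.6},{"translation":[0,0,50],"rot":[0,0,0],"hand":0.6},{"translation":[0,0,69],"rot":[0,0,0],"hand":0.6},{"translation":[0,0,69],"rot":[0,0,0],"hand":0.6},{"translation":[0,0,69],"rot":[0,0,0],"hand":1},{"translation":[0,0,69],"rot":[0,0,0],"hand":1},{"translation":[0,0,69],"rot":[0,0,0],"hand":1},{"translation":[0,0,69],"rot":[0,0,0],"hand":1}]' 50
```

```text
time: 9.88
tool_pos: [513.3, 250.7, 77.3]
tcp_rot: [[0.316, 0.949, 0.003], [0.949, -0.316, 0.001], [0.002, 0.002, -1.0]]
force: [1.1, 0.8, 5.2]
width: 0.131
gripper_force: 49.3
```

Gripped; I draw it straight up.

```bash
python3 -m creep '[{"translation":[0,0,-15],"rot":[0,0,0],"hand":1},{"translation":[0,0,-35],"rot":[0,0,0],"hand":1},{"translation":[0,0,-55],"rot":[0,0,0],"hand":1},{"translation":[0,0,-80],"rot":[0,0,0],"hand":1},{"translation":[0,0,-110],"rot":[0,0,0],"hand":1},{"translation":[0,0,-140],"rot":[0,0,0],"hand":1},{"translation":[0,0,-150],"rot":[0,0,0],"hand":1},{"translation":[0,0,-150],"rot":[0,0,0],"hand":1}]' 50
python3 - <<'E'
from h import *
x=np.array([np.cos(.12),np.sin(.12),0]); face=np.array([692,-236,84])-130*x
print(face,go((face[0],face[1],220),np.pi/2+.12))
E
```

```text
time: 10.88
tool_pos: [512.1, 250.2, 226.3]
tcp_rot: [[0.316, 0.949, 0.001], [0.949, -0.316, 0.0], [0.001, 0.001, -1.0]]
force: [-0.7, -0.5, -0.9]
width: 0.134
gripper_force: 49.4
[ 562.935 -251.563   84.   ] (array([-459.871,  207.002,    6.091]), array([ 0.001, -0.001, -0.442]))
```

```bash
python3 -m creep '[{"translation":[-15,7,0],"rot":[0,0,-0.015],"hand":1},{"translation":[-45,20,0],"rot":[0,0,-0.04],"hand":1},{"translation":[-85,38,0],"rot":[0,0,-0.08],"hand":1},{"translation":[-125,56,0],"rot":[0,0,-0.12],"hand":1},{"translation":[-165,74,0],"rot":[0,0,-0.16],"hand":1},{"translation":[-205,92,0],"rot":[0,0,-0.2],"hand":1},{"translation":[-245,110,0],"rot":[0,0,-0.24],"hand":1},{"translation":[-285,128,0],"rot":[0,0,-0.28],"hand":1}]' 50
python3 - <<'E'
from h import *
print(go((563,-251.5,220),np.pi/2+.12))
E
```

```text
time: 11.88
tool_pos: [542.0, -61.9, 223.5]
tcp_rot: [[0.041, 0.999, -0.004], [0.999, -0.041, 0.001], [0.001, -0.004, -1.0]]
force: [1.3, -0.6, 0.0]
width: 0.134
gripper_force: 49.4
(array([-188.597,   28.729,    3.318]), array([-0.004, -0.001, -0.161]))
```

```bash
python3 -m creep '[{"translation":[-40,6,0],"rot":[0,0,-0.04],"hand":1},{"translation":[-80,12,0],"rot":[0,0,-0.08],"hand":1},{"translation":[-120,18,0],"rot":[0,0,-0.12],"hand":1},{"translation":[-150,23,0],"rot":[0,0,-0.15],"hand":1},{"translation":[-175,27,2],"rot":[0,0,-0.16],"hand":1},{"translation":[-187,29,3],"rot":[0,0,-0.16],"hand":1},{"translation":[-187,29,3],"rot":[0,0,-0.16],"hand":1},{"translation":[-187,29,3],"rot":[0,0,-0.16],"hand":1}]' 50
python3 - <<'E'
from h import *
import pickle
s=r.sense();A=np.array(s['tcp_rot']);print(s['tool_pos'])
for n in ('wrist','side'):
    c=eyes.calibration(n);p,d=eyes.snapshot(n);cv2.imwrite(f'pics/{n}4.png',p);pickle.dump((c,d),open(f'pics/{n}4.pkl','wb'))
    P,uv=mpts(c,p.max(2)<130,d); k=(abs(P[:,0]-715)<50)&(abs(P[:,1]+236)<50)
    for a,b in ((70,106),(78,90)):
        Q=P[k&(P[:,2]>a)&(P[:,2]<b)]
        if len(Q)>5: print(n,a,b,len(Q),Q.min(0),Q.max(0),cv2.minAreaRect(Q[:,:2].astype(np.float32)))
a=cv2.imread('pics/wrist4.png');b=cv2.imread('pics/side4.png')
cv2.imwrite('pics/c4.png',np.vstack([cv2.resize(a,(480,300)),cv2.resize(b[100:260,230:486],(480,300))]))
E
```

```text
time: 12.88
tool_pos: [564.1, -247.8, 222.2]
tcp_rot: [[-0.118, 0.993, -0.001], [0.993, 0.118, 0.001], [0.001, -0.001, -1.0]]
force: [1.0, -0.4, -0.7]
width: 0.133
gripper_force: 49.4
[ 564.118 -247.819  222.188]
wrist 70 106 2992 [ 689.825 -262.061   70.032] [ 732.786 -200.622  103.349] ((710.6981811523438, -231.69239807128906), (40.756099700927734, 60.78559494018555), 6.227936267852783)
wrist 78 90 425 [ 689.825 -260.235   78.006] [ 719.82  -200.793   89.988] ((701.1653442382812, -227.8070068359375), (60.993980407714844, 23.839441299438477), 76.61847686767578)
side 70 106 284 [ 692.233 -268.32    70.033] [ 734.081 -209.583  101.351] ((712.1304931640625, -239.18075561523438), (38.89091491699219, 58.922576904296875), 6.744130611419678)
side 78 90 73 [ 692.292 -267.494   78.348] [ 732.928 -215.89    89.79 ] ((706.7727661132812, -246.2955322265625), (24.697694778442383, 57.278297424316406), 36.18364715576172)
```

View pics/c4.png

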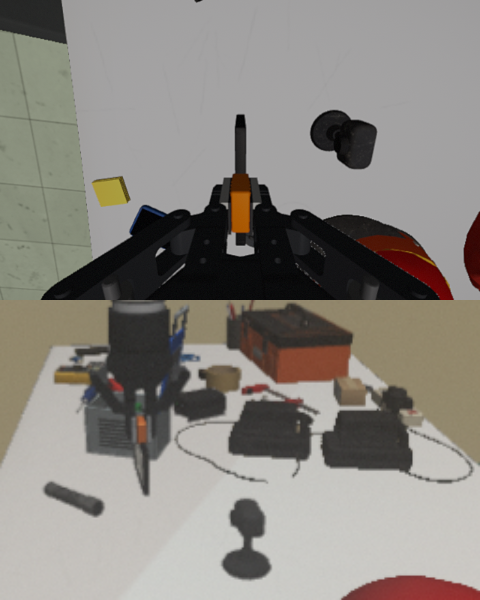

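The top picture shows the orange tab at (240,205), with the filter hanging edge-on along the image column and the webcam head at (360,145). The side view below shows the filter hanging near plumb at (143,460). Now I lower it.

```bash
python3 -m creep '[{"translation":[0,-1,15],"rot":[0,0,0],"hand":1},{"translation":[0,-1,40],"rot":[0,0,0],"hand":1},{"translation":[0,-1,65],"rot":[0,0,0],"hand":1},{"translation":[0,-1,85],"rot":[0,0,0],"hand":1},{"translation":[0,-1,96],"rot":[0,0,0],"hand":1},{"translation":[0,-1,99],"rot":[0,0,0],"hand":1},{"translation":[0,-1,99],"rot":[0,0,0],"hand":1},{"translation":[0,-1,99],"rot":[0,0,0],"hand":1}]' 50
python3 - <<'E'
from h import *
s=r.sense();T=s['tool_pos'];print(T,s['width'],s['gripper_force'])
c=eyes.calibration('wrist');p,d=eyes.snapshot('wrist');h=cv2.cvtColor(p,cv2.COLOR_BGR2HSV)
m=(h[...,0]>5)&(h[...,0]<22)&(h[...,1]>120)&(h[...,2]>60);m[:, :280]=0;m[:,360:]=0
P,_=mpts(c,m,d);print('tab top rel TCP',np.percentile(P[:,2],90)-T[2])
c=eyes.calibration('side');p,d=eyes.snapshot('side');cv2.imwrite('pics/side5.png',p)
A=np.array(s['tcp_rot']); e=T-49*A[:,0]  # near edge of plate
print('expected edge px top,mid,bottom',proj(c,[e+[0,0,-9],e+[0,0,-39],e+[0,0,-69]]))
cr=cv2.resize(p[130:250,270:430],(800,600),interpolation=cv2.INTER_CUBIC);cv2.imwrite('pics/c5.png',cr)
c=eyes.calibration('scene');p,d=eyes.snapshot('scene');h=cv2.cvtColor(p,cv2.COLOR_BGR2HSV)
P,_=mpts(c,(h[...,0]>100)&(h[...,0]<125)&(h[...,1]>150),d);cx=np.array([np.cos(-.322),np.sin(-.322)]);a=(P[:,:2]-[615,215])@cx;l=(P[:,:2]-[615,215])@[-cx[1],cx[0]]
k=(abs(a)<80)&(abs(l)<60)&(P[:,2]>115);print('flap',k.sum(),np.polyfit(P[k,2],a[k],1))
E
```

```text
time: 13.98
tool_pos: [564.2, -249.3, 124.9]
tcp_rot: [[-0.118, 0.993, 0.002], [0.993, 0.118, -0.001], [-0.001, 0.002, -1.0]]
force: [0.2, 0.2, -1.2]
width: 0.132
gripper_force: 49.4
[ 564.199 -249.311  124.861] 0.13228323805032374 49.38151717185974
tab top rel TCP 17.964440808282077
expected edge px top,mid,bottom [[307.621 217.189]
 [307.758 227.764]
 [307.891 238.049]]
flap 1965 [  0.169 -14.612]
```

View pics/c5.png

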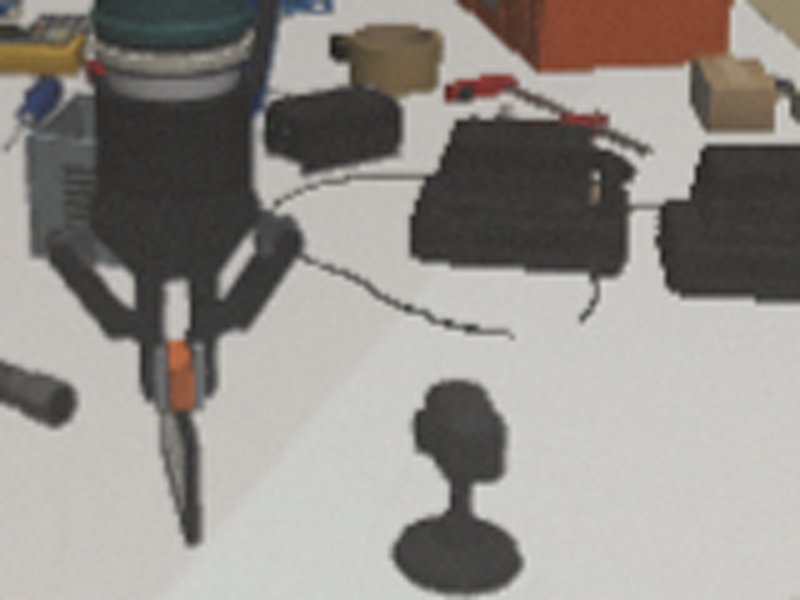

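The side crop shows the filter hanging plumb, with its lower edge at about (308,238) px, as predicted. The webcam stands clear to its right, and the flap is still at about 1.73 rad, so I hand in.

```bash
python3 -c "
from workcell import r
print(r.hand_in())"
```

```text
the job is handed in; nothing more can be done
None
```

I opened the flap to about 1.73 rad, drew the orange-tabbed filter and handed in with it held about 13 cm in front of the webcam lens, plumb and square to it by my measurements; the hand-in returned no verdict.

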